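# Chock a roller on a tilted measuring stage and drop its stop

## Task

The steel roller on the tilted inspection stage is held only by the two stop tabs on its low side, which get in the way of measuring. Slide the grey wedge chock up the slope, between the tabs, until its sloping face bears on the roller's low side without shoving the roller from its place; only then press the stop's thumb pad fully down so that the tabs sink into the plate and the roller stays put, at rest on the chock alone. Do not disturb the other things on the stage and bench.

Things in the scene. Friction and masses are not known exactly. Their poses are not given: they have to be found in the camera images.
- stage: Fixed inspection stage: aluminium plate 360 mm long, 260 wide, on posts. Origin on the table under it; frame level, x to its uphill side (away from the robot), y left across the slope. Plate tilted 0.07 rad about y: top 70 mm above the origin at x = -20 mm, 7 mm higher per 100 mm of +x; spans x -200 to +159, y -130 to +130 mm; lip 8 mm high on its low edge.
- roller_center (a point): Centre of the steel roller: diameter 70 mm, 150 mm long, 0.5 to 1.1 kg, 20 mm shaft stubs at its ends, lying across the slope (its y axis is the roller's axis; x and z turn as it rolls). Rolls freely. At first it rests against both stop tabs at stage x = 47 mm, 35 mm off the plate.
- chock_center (a point): Centre of the grey plastic wedge chock, 60 mm long (x), 80 wide (y), 32 high, 0.2 to 0.4 kg; slides on the plate. Toe (2 mm high) at +x, pointing up the slope; face at 40 degrees; back (-x) upright, flat. Starts downhill of the tabs, up to 30 mm off the stage's middle line, turned up to 0.25 rad. When it touches the roller, the roller's axis is 45 mm uphill of this point along the slope.
- stop_pad (a point): Centre of the top face of the stop's thumb pad: a black pad 44 x 40 mm (x, y) beside the plate on its right (-y) edge, about 23 mm above the plate's surface at first; axes as the stage's. Nothing is in the way above it. Pressing it down sinks pad and tabs together.
- stop (a joint): Travel of the drop stop in m: 0 up, 0.018 fully down, square to the plate; needs about 4 N, stays where left. Carries the pad and two dark steel tabs (10 mm along the slope, 12 wide), centred 61 mm left and right of the stage's middle line (110 mm clear between them) at stage x = 17 mm, 14 mm above the plate when up, 4 mm under its surface when down.
- parallel: Bystander: steel rectangular block 22 x 70 x 30 mm on the stage, uphill of the roller. Origin under its middle.
- loupe: Bystander: black magnifier, 32 mm diameter, 36 mm high, on the stage, uphill of the roller. Origin under its middle.
- cup: Bystander: grey open cup, 80 mm wide, 100 mm high, on the table at the left. Origin under its middle.
- caliper: Bystander: calliper lying on the table at the left, 230 mm long along its y, 9 mm high. Origin under its beam's middle.
- driver: Bystander: screwdriver lying on the table at the right, along its x. Origin under its middle.
- spray: Bystander: white bottle, 60 mm diameter, 150 mm high, on the table at the right. Origin under its middle.
Things that resemble listed ones, but are neither listed nor needed, are in the scene too. Of the things that look like the part that bears chock_center, the largest one is meant.

How it is judged (in metres and radians):
On the way, in this order (a step that is already met when the one before it is completed fails the run):
1. the chock bears on the roller while the stop is still up (contact force between chock and roller above 0.1 N and value of joint stop below 0.004 m), for 0.1 s.
2. the stop is pressed fully down (value of joint stop above 0.0155 m), for 0.1 s.
At the end, for the whole second after the job is handed in: The stop is down (at least 15.5 of 18 mm); the roller rests, still, against the chock, its centre within 15 mm of where it started and lying across the slope (within 0.12 rad); the chock lies flat on the plate (within 0.15 rad of level) (value of joint stop above 0.0155 m and contact force between chock and roller above 0.1 N and distance of roller_center from where it was at the start of the episode below 0.015 m and linear speed of each of roller, chock below 0.01 m/s and angular speed of roller below 0.2 rad/s and angle between the y axis of roller and the y axis of stage, either way round below 0.12 rad and angle between chock_center's own z axis and vertical below 0.15 rad); the robot touches nothing.
It fails at once if the roller runs or is pushed more than 30 mm from its place (distance of roller_center from where it was at the start of the episode above 0.03 m).
It fails at once if another thing on the stage or bench is moved more than 30 mm (distance of any of parallel, loupe, cup, caliper, driver, spray from where it was at the start of the episode above 0.03 m).
It also fails if it takes over 64 s, if anything falls off the work surface, if the arm or the gripper's body presses on something with over 40 N, if the wrist force passes 120 N, or if a joint passes its speed limit or range.

## Robot

A 6-joint arm with a two-finger parallel gripper is mounted at the origin on the work surface. World frame = base frame: x ahead of the robot, y to its left, z up, the work surface at z = 0. Lengths are in mm, angles in rad, forces in N, time in s.
With the tool pointing down it reaches from about 350 to 975 mm from the base axis. Payload 7.1 kg.
Tool frame: the origin (TCP) lies midway between the tips of the shut fingers; the grasp point (between the pads) lies tcp_to_grasp behind it (tcp_to_grasp is the distance from the TCP to the grasp point, in mm); z points along the fingers, y is the line along which they close (so a half turn about z gives the same grasp; the last joint's range is limited). The gripper opens to 88 mm and grips with 3 to 60 N. Pads are 20 mm wide; open, the fingers measure 115 mm over their backs; the gripper's body (75 mm by 178 mm) begins 61 mm behind the grasp point.
Start: joints at [-1.166, 0.423, 1.63, -0, 1.089, -0.019], TCP at [257.032, -569.684, 222.675] pointing down, gripper open.
Joint ranges: [-3, 3], [-0.9, 2.11], [0.09, 2.58], [-1.31, 4.45], [0.11, 2.69], [-2.54, 2.54]. Speed limits (rad/s): [2.39, 2.39, 3.01, 3.14, 3.14, 3.14].

## Interface

Orientations are given as [roll, pitch, yaw] about the fixed x, y, z axes, in that order (R = Rz(yaw) Ry(pitch) Rx(roll)).
In Python, from workcell import * gives the robot as it stands.
- The arm moves only by the tool arm_command, never from a script. Its argument "steps" is a list of rows, each an object with "angular": the turn, a rotation vector about the tool's x, y, z scaled (see below), a list of three; "linear": the shift along the tool's x, y, z scaled (see below), a list of three; "hand": the opening, from -1 (shut) to 1 (fully open). A call has 1 to 5 rows; each row is the pose to reach, as a shift and turn from the pose commanded when the call began, along the tool's axes at that moment, turning the shorter way round; what a row does not reach only later rows make up. The controller multiplies each number of a shift by 0.4 m and each number of a turn by 180 degrees. A row lasts 1/10 s, in which the tool goes at most 50 mm and 8.59 degrees, less where a joint would pass 70% of its speed; a pose out of reach is approached as far as the arm can. A call with a number of a shift or a turn outside -1 to 1 is refused whole. A call with a gripper value outside its range is refused whole. The fingers move at their own pace and stop on an object; "newtons" is the grip in N (left out, the last holds). Time passes only in rows, so rows that repeat a pose let the fingers close. It gives the time, the measured TCP pose, the force, the opening and the grip force at its end, in the units of the state.
- state(): the state, without advancing time (a new reading comes with each control period).
- capture(name): name is "scene" or "top" or "wrist"; returns a dict with "frame" (400x640x3 uint8, red, green, blue), "fov_y" (degrees; the focal length in pixels is half the picture's height over the tangent of half this angle, whatever the lens; pixels are square), "cx", "cy" (the principal point, pixels), "R" (3x3) and "t" (3): a world point X has camera coordinates R X + t. Camera axes: x right, y down, z forward; pixel columns grow to the right and rows downward; lengths in mm; the calibration is good to about 2 mm. A picture is of the moment at which its call begins. There is no depth.
- finish_job(): hands the job in; it is judged then, once.
The state is a dict: "clock": time; "joint_pos": joint angles; "qd": joint speeds; "tau": joint torques, N m; "ee_pos": TCP position; "orientation": TCP orientation; "wrist_force": force on the tool from outside, world axes, zero at the start; "ft_torque": the same for the moment, N m; "gripper_width": finger opening in mm; "finger_force": force on a finger pad.
Only numpy, scipy, OpenCV 4.12 (cv2) and the standard library are available. Lean on these libraries where they do the work, as an engineer would, in place of code of your own. Each camera call takes 0.05 s, during which the arm holds its last target. There are 200 camera calls.

## Working session

There is one attempt and no reset: what is moved stays moved. The work goes in short steps, Python scripts to look and compute and a tool call to move; the robot and the scene stay as the last step left them, time stands still between calls to the robot, and variables do not carry over. Pictures are saved under pics/ and viewed, at most 10 in all, crops included, and the job is handed in when it is done.

Besides the shell and the picture viewer there is one more tool, called after "Emit:" as name(argument=value, ...), one argument or row to a line, values as JSON. arm_command: Moves the arm, as the interface text tells. Its arguments: {"type":"object","properties":{"steps":{"type":"array"},"newtons":{"type":"number"}},"required":["steps"]}

```bash
mkdir -p pics; python3 - <<'E'
from workcell import *
import cv2,pickle
d={n:capture(n) for n in("scene","top")}
pickle.dump(d,open('c0.pkl','wb'))
for n in d:
    cv2.imwrite(f'pics/{n}0.png',d[n]["frame"][:,:,::-1]); print(n,d[n]["fov_y"],d[n]["cx"],d[n]["cy"],d[n]["R"],d[n]["t"])
print(state())
E
```

```text
scene 55.25409391200229 328.2836298036886 199.36274239424137 [[ 0.60970009  0.7926126  -0.00557369]
 [ 0.62414309 -0.4844193  -0.6130117 ]
 [-0.4885808   0.37027451 -0.79005417]] [-362.65299633 -290.79214083 1291.14217791]
top 44.20401874412655 325.26273529568545 200.8462385964968 [[-0.00469759 -0.99997255  0.00573064]
 [-0.99503141  0.0041043  -0.09947686]
 [ 0.09945061 -0.00616947 -0.99502337]] [  -6.29067123  575.90861202 1541.02874048]
{'clock': 0.1, 'joint_pos': array([-1.16600104e+00,  4.23744067e-01,  1.63061207e+00, -2.77014094e-05,
        1.08860270e+00, -1.89899909e-02]), 'qd': array([ 0.00051065, -0.00033984, -0.00111318,  0.00105883,  0.00037696,
        0.00091331]), 'tau': array([-8.93617944e-04, -5.45619535e+01, -2.74324250e+01,  6.44968660e-02,
        1.87881757e-02, -9.37972580e-07]), 'ee_pos': array([ 256.83201588, -569.23772109,  221.99273449]), 'orientation': array([-3.14022625e+00, -1.42131082e-06,  4.23798138e-01]), 'wrist_force': array([ 0.14079867, -0.59766746,  0.54018605]), 'ft_torque': array([0.02569842, 0.01013819, 0.02326821]), 'finger_force': 0.0, 'gripper_width': 87.78014642729475}
```

View pics/top0.png

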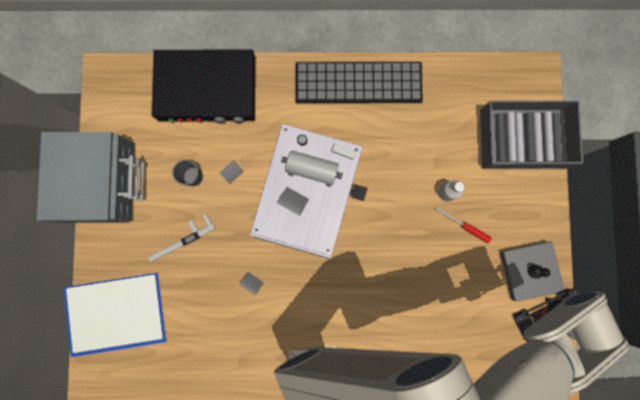

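View pics/scene0.png

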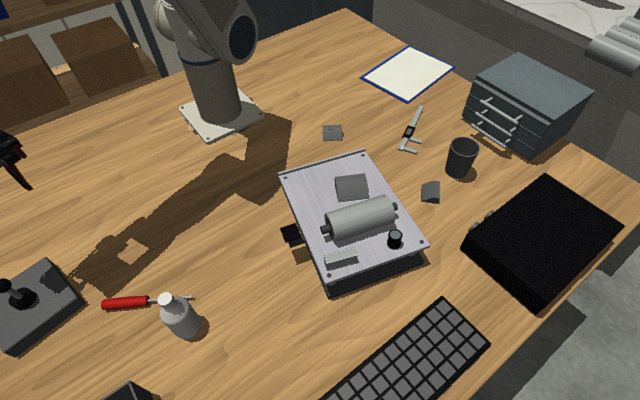

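The top view shows the plate with corners near (283,125), (361,145), (331,257) and (252,235). The chock is at (293,201), the roller at (312,168) and the pad at (359,192). In the scene view the chock is at (351,187) and the pad at (291,234); the smaller grey wedges lie off the stage.

```bash
cat > h.py <<'E'
import numpy as np,cv2,pickle
def f(c): return 200/np.tan(np.radians(c["fov_y"]/2))
def proj(c,X):
    q=np.atleast_2d(X)@np.array(c["R"]).T+c["t"]; return q[:,:2]/q[:,2:]*f(c)+[c["cx"],c["cy"]]
def ray(c,uv):
    uv=np.atleast_2d(uv); d=np.c_[(uv-[c["cx"],c["cy"]])/f(c),np.ones(len(uv))]@np.array(c["R"])
    return -np.array(c["R"]).T@c["t"],d
def cast(c,uv,n,p):  # plane through p, normal n
    o,d=ray(c,uv); return o+d*(((np.array(p)-o)@n)/(d@n))[:,None]
class Stage:
    def __init__(s,x,y,yaw):
        s.o=np.array([x,y,0]);s.yaw=yaw;cs,sn=np.cos(yaw),np.sin(yaw);s.R=np.array([[cs,-sn,0],[sn,cs,0],[0,0,1]])
    def w(s,P): return np.atleast_2d(P)@s.R.T+s.o
    def loc(s,P): return (np.atleast_2d(P)-s.o)@s.R
    def plane(s,h): # plane h above plate
        n=s.R@[-np.sin(.07),0,np.cos(.07)]; return n,s.w([-20,0,70])[0]+n*h
def zp(x): return 70+np.tan(.07)*(x+20)
E
python3 - <<'E'
from h import *
from scipy.optimize import least_squares
d=pickle.load(open('c0.pkl','rb'));c=d["top"];im=c["frame"]
hsv=cv2.cvtColor(im,cv2.COLOR_RGB2HSV)
m=((hsv[...,1]<60)&(hsv[...,2]>140)).astype(np.uint8);m[:110]=0;m[270:]=0;m[:,:235]=0;m[:,375:]=0
k=max(cv2.findContours(m,cv2.RETR_EXTERNAL,cv2.CHAIN_APPROX_NONE)[0],key=cv2.contourArea)
b=cv2.boxPoints(cv2.minAreaRect(k));h=cv2.convexHull(k)
print(b,cv2.approxPolyDP(h,4,True)[:,0].tolist())
# order: corners low-left, high-left, high-right, low-right
q=cv2.approxPolyDP(h,6,True)[:,0].astype(float)
tl=b[np.argmin(b@[-.0,1]+0)];
cent=b.mean(0)
L=np.array([[-200,130,zp(-200)+0],[159,130,zp(159)],[159,-130,zp(159)],[-200,-130,zp(-200)]])
def fit(B):
    r=least_squares(lambda p:(proj(c,Stage(p[0],p[1],p[2]).w(L))-B).ravel(),[600,0,-.25]);return r
# assign by initial guess
B=np.array([[252,235],[283,125],[361,145],[331,257.]])
B=np.array([b[np.argmin(((b-x)**2).sum(1))] for x in B])
r=fit(B);print(r.x,r.fun.round(1));S=Stage(*r.x);np.save('stage.npy',r.x)
# dark things
g=hsv[...,2]
crop=cv2.resize(im[110:270,235:385],None,fx=4,fy=3.75 and 4,interpolation=cv2.INTER_CUBIC)
for P,col in [([47,0,zp(47)+35],(255,0,0)),([17,61,zp(17)+14],(0,255,0)),([17,-61,zp(17)+14],(0,255,0))]+[(l,(0,0,255)) for l in L]:
    u=(proj(c,S.w(P))[0]-[235,110]+.5)*4; cv2.circle(crop,tuple(int(v) for v in u),3,col,-1)
cv2.imwrite('pics/crop0.png',crop[:600,:,::-1])
for nm,box,h in(("chock",(275,312,185,216),16),("pad",(350,370,182,202),23)):
    u0,u1,v0,v1=box;sub=np.zeros_like(m);sub[v0:v1,u0:u1]=(g[v0:v1,u0:u1]<(60 if nm=="pad" else 135))
    k=max(cv2.findContours(sub,cv2.RETR_EXTERNAL,cv2.CHAIN_APPROX_NONE)[0],key=cv2.contourArea)
    rr=cv2.minAreaRect(k);bb=cv2.boxPoints(rr);P=S.loc(cast(c,bb,*S.plane(h)));print(nm,rr,P.round(1).tolist(),P.mean(0).round(1),S.w(P.mean(0)).round(1))
E
```

```text
[[249.09407 235.4248 ]
 [281.7392  122.527  ]
 [362.71564 145.94186]
 [330.0705  258.83966]] [[282, 124], [361, 146], [330, 258], [250, 234]]
[ 6.23996732e+02  4.57539104e+01 -2.85847219e-01] [ 0.5 -0.9  0.2  1.2 -0.7  0.6 -0.  -0.9]
chock ((292.5802001953125, 200.15567016601562), (26.030458450317383, 17.580272674560547), 29.05460548400879) [[-79.3, 75.1, 81.9], [-26.7, 63.1, 85.6], [-44.7, -15.1, 84.3], [-97.2, -3.0, 80.6]] [-62.   30.   83.1] [[573.   92.   83.1]]
pad ((358.66033935546875, 192.1886749267578), (8.51635456085205, 10.439401626586914), 15.945395469665527) [[0.7, -145.1, 94.5], [32.6, -145.1, 96.7], [32.6, -171.1, 96.7], [0.7, -171.1, 94.5]] [  16.6 -158.1   95.6] [[ 595.4 -110.7   95.6]]
```

View pics/crop0.png

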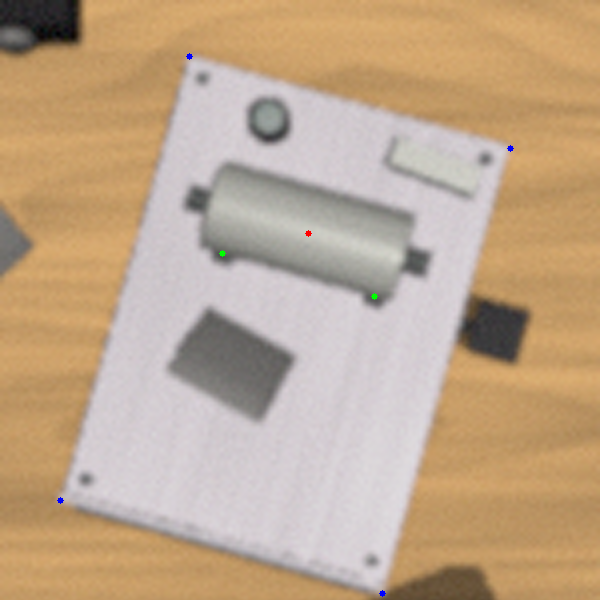

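The crop shows the stage fit landing on the corners, with the roller and tabs at their predicted places. The chock is at about stage (-62, 30), turned -0.22, and the pad at (17, -155). Next I'll go above the chock for a closer look.

```bash
cat >> h.py <<'E'
from scipy.spatial.transform import Rotation as Ro
S=Stage(*np.load('stage.npy')) 
def tool(yaw): # tool x at yaw (in stage frame) in the plate, z into the plate
    a=Ro.from_euler('y',-.07).as_matrix()@Ro.from_euler('z',yaw).as_matrix()@np.diag([1,-1,-1.]); return S.R@a
def onplate(x,y,h): # stage x,y of foot, h off plate
    n,_=S.plane(0); return S.w([x,y,zp(x)])[0]+n*h
def goto(st,P,R):
    R0=Ro.from_euler('xyz',st["orientation"]).as_matrix()
    print("lin",(R0.T@(P-st["ee_pos"])/400).round(4).tolist(),"ang",(Ro.from_matrix(R0.T@R).as_rotvec()/np.pi).round(4).tolist(),"tgt",P.round(1),"mm",np.linalg.norm(P-st["ee_pos"]).round(0))
E
python3 - <<'E'
import workcell as W
from workcell import *
from h import *
print({k:getattr(W,k) for k in dir(W) if 'tcp' in k.lower()}, [k for k in dir(W) if k[0]!='_'])
st=state()
goto(st,np.array([400.,-240,330]),tool(np.pi-.22))
goto(st,onplate(-62-20,30+4,230),tool(np.pi-.22))
E
```

```text
{'tcp_to_grasp': 18.700000000000003} ['Unreachable', 'capture', 'finish_job', 'state', 'tcp_to_grasp']
lin [0.6647, -0.6035, -0.2692] ang [-0.027, -0.0072, -0.7037] tgt [ 400. -240.  330.] mm 375.0
lin [1.3383, -1.2485, -0.181] ang [-0.027, -0.0072, -0.7037] tgt [539.5 106.  295.1] mm 736.0
```

Emit:
arm_command(
  steps=[
    {"linear": [0.66, -0.6, -0.27], "angular": [-0.027, -0.0072, -0.7], "hand": 1},
    {"linear": [0.66, -0.6, -0.27], "angular": [-0.027, -0.0072, -0.7], "hand": 1},
    {"linear": [0.66, -0.6, -0.27], "angular": [-0.027, -0.0072, -0.7], "hand": 1},
    {"linear": [0.66, -0.6, -0.27], "angular": [-0.027, -0.0072, -0.7], "hand": 1},
    {"linear": [0.66, -0.6, -0.27], "angular": [-0.027, -0.0072, -0.7], "hand": 1},
  ],
)

```text
clock: 0.6
ee_pos: [352.4, -348.2, 295.3]
orientation: [3.118, 0.017, 1.179]
wrist_force: [0.8, -0.3, -0.2]
gripper_width: 88.0
finger_force: 0.0
```

Emit:
arm_command(
  steps=[
    {"linear": [0.0, 0.0, 0.0], "angular": [0, 0, -0.45], "hand": 1},
    {"linear": [0, 0, 0], "angular": [0, 0, -0.45], "hand": 1},
    {"linear": [0, 0, 0], "angular": [0, 0, -0.45], "hand": 1},
    {"linear": [0, 0, 0], "angular": [0, 0, -0.45], "hand": 1},
    {"linear": [0, 0, 0], "angular": [0, 0, -0.45], "hand": 1},
  ],
)

```text
clock: 1.1
ee_pos: [352.1, -349.8, 294.8]
orientation: [3.137, 0.028, 1.93]
wrist_force: [0.5, 0.6, -0.6]
gripper_width: 87.8
finger_force: 0.0
```

```bash
python3 - <<'E'
from workcell import *
from h import *
st=state();print(st["clock"],st["ee_pos"],st["orientation"])
goto(st,onplate(-62-20,30+4,230),tool(np.pi-.22))
E
```

```text
1.1 [ 352.09669975 -349.8458126   294.84671086] [3.1366244  0.02818679 1.92961939]
lin [0.9022, 0.839, -0.0219] ang [-0.014, -0.01, -0.2245] tgt [539.5 106.  295.1] mm 493.0
```

Emit:
arm_command(
  steps=[
    {"linear": [0.9, 0.84, -0.022], "angular": [-0.014, -0.01, -0.2245], "hand": 1},
    {"linear": [0.9, 0.84, -0.022], "angular": [-0.014, -0.01, -0.2245], "hand": 1},
    {"linear": [0.9, 0.84, -0.022], "angular": [-0.014, -0.01, -0.2245], "hand": 1},
    {"linear": [0.9, 0.84, -0.022], "angular": [-0.014, -0.01, -0.2245], "hand": 1},
    {"linear": [0.9, 0.84, -0.022], "angular": [-0.014, -0.01, -0.2245], "hand": 1},
  ],
)

```text
clock: 1.6
ee_pos: [449.3, -117.8, 295.2]
orientation: [3.126, 0.069, 2.634]
wrist_force: [0.5, -0.5, 0.8]
gripper_width: 87.8
finger_force: 0.0
```

```bash
python3 - <<'E'
from workcell import *
from h import *
st=state();print(st["clock"],st["ee_pos"],st["orientation"])
goto(st,onplate(-62-20,30+4,230),tool(np.pi-.22))
E
```

```text
1.6 [ 449.29502499 -117.819291    295.21554288] [3.12633718 0.06946588 2.63407921]
lin [0.0748, 0.5987, 0.0042] ang [-0.0, 0.0004, -0.0004] tgt [539.5 106.  295.1] mm 241.0
```

Emit:
arm_command(
  steps=[
    {"linear": [0.075, 0.6, 0.004], "angular": [0, 0, 0], "hand": 1},
    {"linear": [0.075, 0.6, 0.004], "angular": [0, 0, 0], "hand": 1},
    {"linear": [0.075, 0.6, 0.004], "angular": [0, 0, 0], "hand": 1},
    {"linear": [0.075, 0.6, 0.004], "angular": [0, 0, 0], "hand": 1},
    {"linear": [0.075, 0.6, 0.004], "angular": [0, 0, 0], "hand": 1},
  ],
)

```text
clock: 2.1
ee_pos: [541.0, 106.8, 295.0]
orientation: [3.126, 0.069, 2.63]
wrist_force: [0.2, -1.1, -0.1]
gripper_width: 87.9
finger_force: 0.0
```

```bash
python3 - <<'E'
from workcell import *
from h import *
c=capture("wrist");pickle.dump(c,open('w1.pkl','wb'));st=state();print(st["clock"],st["ee_pos"],st["orientation"])
im=c["frame"].copy()
for P,col in [(onplate(47,0,35),(255,0,0)),(onplate(17,61,14),(0,255,0)),(onplate(17,-61,14),(0,255,0)),(onplate(-62,30,16),(255,0,255)),(onplate(-200,130,0),(0,0,255)),(onplate(17,-154,23),(255,255,0))]:
    u=proj(c,P)[0];print(u.round(0));cv2.circle(im,tuple(int(v) for v in u),3,col,-1)
cv2.imwrite('pics/w1.png',im[:,:,::-1])
E
```

```text
2.15 [543.2778858  111.00009738 295.15962283] [3.12287618 0.06926196 2.63110291]
[318. 274.]
[355. 240.]
[273. 257.]
[322. 193.]
[374.  70.]
[211. 273.]
```

View pics/w1.png

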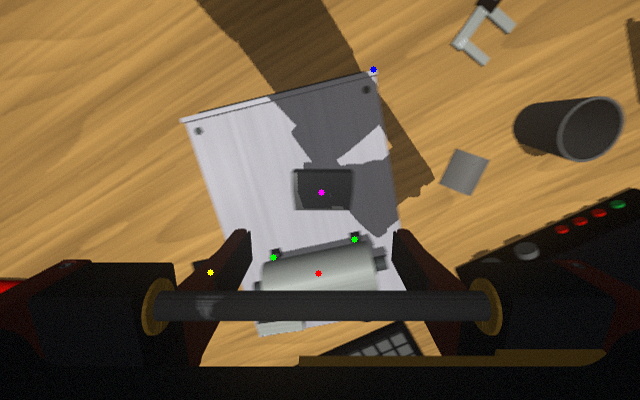

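The wrist view agrees with the stage fit: predicted tabs at (355,240) and (273,257) lie on the real ones. The chock spans u 293–354, v 168–210. I'll measure its edges.

```bash
python3 - <<'E'
from h import *
c=pickle.load(open('w1.pkl','rb'));im=c["frame"]
cr=cv2.resize(im[150:270,260:400],None,fx=5,fy=5,interpolation=cv2.INTER_CUBIC)
cv2.imwrite('pics/w1c.png',cr[:,:,::-1])
g=im.mean(2).astype(int)
print(g[160:216:2,323].tolist());print(g[190,284:364].tolist());print(g[178,284:364].tolist())
E
```

```text
[91, 91, 88, 94, 81, 38, 48, 58, 55, 50, 50, 53, 52, 47, 46, 50, 49, 47, 49, 51, 47, 51, 47, 46, 58, 154, 187, 189]
[191, 192, 187, 193, 191, 188, 180, 162, 147, 128, 91, 96, 97, 84, 54, 49, 51, 50, 54, 51, 53, 51, 52, 52, 52, 51, 50, 54, 51, 48, 50, 52, 48, 51, 47, 52, 49, 47, 52, 50, 52, 49, 47, 48, 48, 50, 48, 48, 45, 46, 46, 55, 50, 48, 47, 45, 54, 50, 47, 47, 47, 47, 49, 45, 51, 48, 46, 56, 68, 71, 84, 87, 89, 92, 90, 86, 90, 89, 91, 89]
[190, 193, 192, 192, 193, 185, 178, 158, 148, 128, 117, 110, 116, 106, 48, 54, 58, 53, 59, 52, 56, 49, 56, 56, 54, 52, 58, 52, 53, 54, 52, 47, 52, 51, 52, 54, 52, 49, 53, 50, 54, 51, 52, 51, 52, 50, 53, 52, 50, 54, 51, 52, 51, 47, 49, 48, 51, 50, 54, 51, 49, 50, 52, 52, 52, 49, 47, 52, 59, 72, 78, 86, 90, 91, 90, 89, 93, 90, 87, 89]
```

View pics/w1c.png

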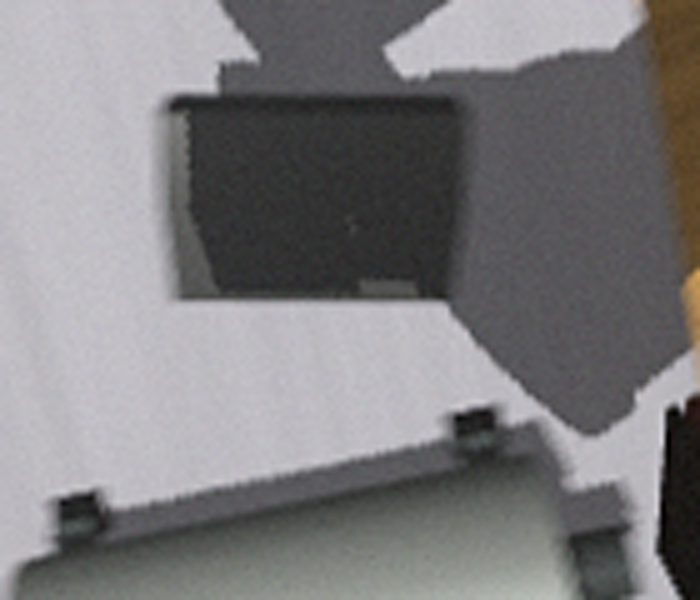

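The crop shows the chock's back corners near (294,169) and (352,169) and its toe corners near (296,209) and (349,209), slightly blurred because the arm was still settling. I'll take a fresh frame and cast the corners.

```bash
cat > chk.py <<'E'
from workcell import *
from h import *
def chock(c,u0,u1,v0,v1,thr=68):
    g=cv2.cvtColor(c["frame"],cv2.COLOR_RGB2GRAY);m=np.zeros_like(g);m[v0:v1,u0:u1]=g[v0:v1,u0:u1]<thr
    k=max(cv2.findContours(m,cv2.RETR_EXTERNAL,cv2.CHAIN_APPROX_NONE)[0],key=cv2.contourArea)
    return cv2.convexHull(k)[:,0].astype(float)
E
python3 - <<'E'
from chk import *
capture("wrist");c=capture("wrist");pickle.dump(c,open('w2.pkl','wb'));st=state();print(st["clock"],st["ee_pos"])
o,_=ray(c,[[0,0]]);print("cam stage",S.loc(o))
g=cv2.cvtColor(c["frame"],cv2.COLOR_RGB2GRAY).astype(int)
P=proj(c,[onplate(-62,30,16)])[0].astype(int);print(P)
u,v=P
for r in(v-14,v-6,v+4,v+12):print(r,g[r,u-38:u+42].tolist())
for q in(u-18,u,u+14):print(q,g[v-34:v+24,q].tolist())
E
```

```text
2.25 [540.88954469 106.26305848 294.59245646]
cam stage [[-178.47883594   51.81885482  450.76307543]]
[319 192]
178 [191, 197, 195, 193, 191, 190, 174, 115, 116, 112, 116, 113, 117, 114, 118, 100, 62, 52, 56, 53, 56, 55, 58, 57, 53, 57, 54, 54, 58, 51, 52, 53, 52, 57, 57, 53, 54, 55, 56, 52, 51, 51, 53, 53, 51, 53, 51, 48, 52, 54, 49, 51, 53, 52, 45, 53, 49, 50, 53, 50, 48, 52, 52, 52, 51, 54, 50, 51, 59, 97, 88, 90, 86, 93, 85, 94, 90, 85, 86, 93]
186 [188, 185, 194, 191, 195, 194, 183, 115, 99, 102, 101, 97, 99, 103, 103, 99, 68, 52, 53, 52, 57, 54, 53, 52, 49, 51, 51, 53, 53, 49, 53, 54, 55, 52, 52, 50, 49, 50, 54, 49, 50, 52, 46, 48, 53, 44, 51, 51, 53, 48, 52, 50, 51, 43, 49, 48, 49, 50, 47, 50, 50, 49, 48, 50, 51, 51, 49, 55, 70, 92, 94, 91, 88, 86, 93, 90, 90, 90, 90, 87]
196 [193, 192, 193, 187, 187, 192, 197, 187, 98, 90, 90, 90, 98, 92, 90, 89, 94, 85, 51, 48, 49, 51, 49, 53, 49, 52, 56, 47, 49, 50, 48, 50, 50, 52, 51, 52, 53, 47, 45, 46, 47, 42, 50, 48, 49, 48, 48, 49, 47, 56, 48, 46, 48, 50, 46, 47, 46, 42, 51, 49, 47, 48, 49, 49, 46, 45, 38, 65, 95, 94, 87, 91, 88, 87, 8
[... 397 characters left out ...]
 194, 195, 201, 175, 95, 37, 43, 45, 54, 53, 52, 60, 51, 56, 55, 54, 56, 52, 54, 55, 54, 57, 54, 51, 51, 57, 54, 52, 51, 55, 58, 49, 51, 52, 48, 54, 50, 51, 53, 70, 86, 89, 86, 87, 76, 144, 185, 199, 195, 193, 192]
319 [89, 89, 87, 88, 88, 92, 92, 90, 92, 96, 97, 60, 42, 40, 43, 52, 52, 58, 55, 54, 56, 51, 50, 55, 50, 49, 50, 50, 54, 49, 49, 49, 52, 48, 47, 50, 51, 50, 45, 54, 48, 49, 50, 45, 50, 50, 52, 45, 48, 45, 42, 67, 139, 174, 188, 184, 186, 187]
333 [89, 94, 87, 91, 91, 84, 90, 89, 91, 85, 92, 67, 41, 34, 40, 52, 50, 55, 54, 52, 53, 51, 51, 54, 50, 47, 52, 52, 51, 49, 47, 48, 44, 45, 51, 47, 50, 44, 48, 46, 45, 46, 43, 42, 48, 46, 50, 47, 72, 85, 82, 79, 118, 176, 190, 187, 182, 183]
```

```bash
python3 - <<'E'
from chk import *
c=pickle.load(open('w2.pkl','rb'))
f_=lambda pts,h:S.loc(cast(c,np.array(pts,float),*S.plane(h))).round(1)
A=f_([[287.5,172.5],[349.7,172.5]],32);B=f_([[301,168.8],[333,169]],0);T=f_([[291,210],[319,210],[333,210],[346,210]],1)
L=f_([[287.5,178],[349.7,178],[287.7,186],[349.2,186]],32)
print(A,B,T,L,sep='\n')
w=np.linalg.norm(A[1]-A[0]);print("width",w)
d=(A[0]-A[1])/w; yaw=np.arctan2(-d[0],d[1]);print("yaw",yaw)
st=state();R=Ro.from_euler('xyz',st["orientation"]).as_matrix();t=S.R.T@R[:,0];print("tool yaw stage",np.arctan2(t[1],t[0])-np.pi)
# tab check
E
```

```text
[[-103.4   -3.8   96.2]
 [ -85.7   74.1   97.5]]
[[-97.6  10.9  64.6]
 [-87.4  54.4  65.3]]
[[-42.9 -17.5  69.4]
 [-34.   22.   70. ]
 [-29.5  41.8  70.3]
 [-25.3  60.2  70.6]]
[[-96.5  -5.6  96.7]
 [-78.7  72.7  98. ]
 [-86.2  -8.   97.4]
 [-68.5  70.   98.7]]
width 79.89612005598268
yaw 2.9181715371075954
tool yaw stage -0.22308331248253221
```

Width checks at 79.9 mm and length at about 61 mm. The chock foot centre is at stage (-63, 28.5), yaw -0.223.

```bash
python3 - <<'E'
from chk import *
st=state()
for h in(60,4):goto(st,onplate(-80.6,32.5,h),tool(np.pi-.2234))
E
```

```text
lin [-0.0015, -0.0047, 0.4235] ang [-0.0003, 0.0, 0.0003] tgt [551.8 100.8 125.6] mm 169.0
lin [-0.0015, -0.0046, 0.5635] ang [-0.0003, 0.0, 0.0003] tgt [555.6  99.7  69.7] mm 225.0
```

Emit:
arm_command(
  steps=[
    {"linear": [-0.0015, -0.0047, 0.1], "angular": [0, 0, 0], "hand": 1},
    {"linear": [-0.0015, -0.0047, 0.2], "angular": [0, 0, 0], "hand": 1},
    {"linear": [-0.0015, -0.0047, 0.3], "angular": [0, 0, 0], "hand": 1},
    {"linear": [-0.0015, -0.0047, 0.4235], "angular": [0, 0, 0], "hand": 1},
    {"linear": [-0.0015, -0.0047, 0.4235], "angular": [0, 0, 0], "hand": 1},
  ],
)

```text
clock: 2.75
ee_pos: [546.8, 96.6, 120.3]
orientation: [3.135, 0.059, 2.628]
wrist_force: [-1.6, -0.6, 0.5]
gripper_width: 87.7
finger_force: 0.0
```

```bash
python3 - <<'E'
from chk import *
c=capture("wrist");st=state();cv2.imwrite('pics/w3.png',c["frame"][:,:,::-1])
goto(st,onplate(-80.6,32.5,4),tool(np.pi-.2234))
E
```

```text
lin [-0.0027, 0.0124, 0.1355] ang [-0.0018, -0.0016, -0.0013] tgt [555.6  99.7  69.7] mm 54.0
```

View pics/w3.png

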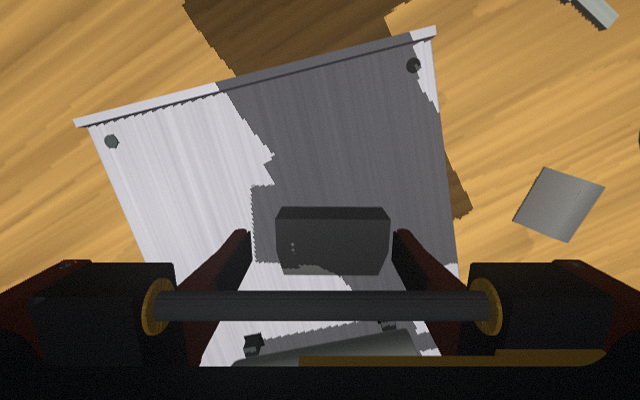

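The view shows the chock's top at u 278–390 between finger tips at 248 and 395. The arm was still settling, so I'll let it rest and read again.

Emit:
arm_command(
  steps=[
    {"linear": [0, 0, 0], "angular": [0, 0, 0], "hand": 1},
    {"linear": [0, 0, 0], "angular": [0, 0, 0], "hand": 1},
    {"linear": [0, 0, 0], "angular": [0, 0, 0], "hand": 1},
  ],
)

```text
clock: 3.1
ee_pos: [553.1, 98.9, 128.9]
orientation: [3.124, 0.072, 2.629]
wrist_force: [0.1, 0.2, -0.7]
gripper_width: 88.1
finger_force: 0.0
```

```bash
python3 - <<'E'
from chk import *
c=capture("wrist");st=state();print(st["ee_pos"],st["clock"])
goto(st,onplate(-80.6,32.5,4),tool(np.pi-.2234))
R=Ro.from_euler('xyz',st["orientation"]).as_matrix()
print("tcp px",proj(c,[st["ee_pos"]+R@[0,y,0] for y in(-44,0,44)]).round(1).tolist())
for h in(0,32):print("tcp col at h",proj(c,onplate(-80.6,32.5,h)).round(1))
g=cv2.cvtColor(c["frame"],cv2.COLOR_RGB2GRAY).astype(int)
print(g[225,262:300].tolist(),g[225,370:410].tolist(),g[195:225,330].tolist())
E
```

```text
[552.90480774  98.92197484 128.54642266] 3.15
lin [0.0058, 0.0024, 0.147] ang [0.0006, 0.0012, -0.001] tgt [555.6  99.7  69.7] mm 59.0
tcp px [[252.0, 244.1], [322.8, 244.0], [393.7, 243.9]]
tcp col at h [[323.6 210.3]]
tcp col at h [[324.  223.6]]
[95, 94, 94, 94, 98, 98, 99, 70, 53, 54, 55, 55, 52, 55, 54, 57, 51, 52, 55, 50, 48, 53, 53, 55, 50, 54, 51, 52, 56, 55, 50, 53, 56, 46, 51, 52, 53, 50] [54, 46, 54, 51, 47, 50, 50, 49, 47, 87, 97, 95, 94, 89, 95, 96, 95, 93, 97, 96, 95, 96, 89, 94, 93, 90, 94, 95, 90, 92, 92, 95, 93, 93, 92, 90, 93, 94, 92, 96] [92, 72, 51, 36, 39, 39, 35, 38, 30, 41, 37, 37, 35, 45, 51, 53, 51, 49, 52, 50, 51, 50, 48, 50, 53, 50, 52, 52, 48, 53]
```

Emit:
arm_command(
  steps=[
    {"linear": [0.005, 0.0024, 0.04], "angular": [0, 0, 0], "hand": 1},
    {"linear": [0.005, 0.0024, 0.08], "angular": [0, 0, 0], "hand": 1},
    {"linear": [0.005, 0.0024, 0.115], "angular": [0, 0, 0], "hand": 1},
    {"linear": [0.005, 0.0024, 0.145], "angular": [0, 0, 0], "hand": 1},
    {"linear": [0.005, 0.0024, 0.145], "angular": [0, 0, 0], "hand": 1},
  ],
)

```text
clock: 3.65
ee_pos: [553.6, 99.2, 67.0]
orientation: [3.128, 0.067, 2.629]
wrist_force: [1.0, -0.4, -0.1]
gripper_width: 87.7
finger_force: 0.0
```

Emit:
arm_command(
  steps=[
    {"linear": [0, 0, 0], "angular": [0, 0, 0], "hand": 1},
    {"linear": [0, 0, 0], "angular": [0, 0, 0], "hand": 1},
    {"linear": [0, 0, 0], "angular": [0, 0, 0], "hand": 1},
  ],
)

```text
clock: 3.95
ee_pos: [554.9, 99.5, 68.9]
orientation: [3.126, 0.07, 2.629]
wrist_force: [-0.2, -0.4, 0.0]
gripper_width: 87.8
finger_force: 0.0
```

```bash
python3 - <<'E'
from chk import *
st=state();print(st["ee_pos"],st["clock"],st["wrist_force"])
goto(st,onplate(-80.6,32.5,4),tool(np.pi-.2234))
E
```

```text
[554.85476434  99.46023203  68.91005996] 3.95 [-0.1625797  -0.35997083  0.0294129 ]
lin [-0.0013, 0.0015, -0.002] ang [0.0001, 0.0005, -0.0009] tgt [555.6  99.7  69.7] mm 1.0
```

Clear on both sides. Closing gently.

Emit:
arm_command(
  steps=[
    {"linear": [0, 0, 0], "angular": [0, 0, 0], "hand": 0.7},
    {"linear": [0, 0, 0], "angular": [0, 0, 0], "hand": 0.7},
    {"linear": [0, 0, 0], "angular": [0, 0, 0], "hand": 0.7},
    {"linear": [0, 0, 0], "angular": [0, 0, 0], "hand": 0.7},
  ],
  newtons=8,
)

```text
clock: 4.35
ee_pos: [554.9, 99.6, 68.8]
orientation: [3.126, 0.07, 2.629]
wrist_force: [-0.7, 1.6, 6.0]
gripper_width: 80.1
finger_force: 8.0
```

```bash
python3 - <<'E'
from chk import *
st=state();print(st["ee_pos"],st["clock"],st["wrist_force"],st["gripper_width"],st["finger_force"])
h=3.2
for x in(-40,-25,-20):
  goto(st,onplate(x,0,h),tool(np.pi))
E
```

```text
[554.8551042   99.59086717  68.79014866] 4.35 [-0.68176414  1.5825901   5.99121425] 80.09845816329599 7.999760136008263
lin [-0.1189, -0.0551, -0.0001] ang [0.0001, 0.0005, -0.0721] tgt [585.4  57.1  71.8] mm 52.0
lin [-0.1555, -0.0467, -0.0] ang [0.0001, 0.0005, -0.0721] tgt [599.8  52.9  72.8] mm 65.0
lin [-0.1678, -0.0439, -0.0] ang [0.0001, 0.0005, -0.0721] tgt [604.6  51.5  73.2] mm 69.0
```

Emit:
arm_command(
  steps=[
    {"linear": [-0.03, -0.014, -0.0005], "angular": [0, 0, -0.018], "hand": 0.7},
    {"linear": [-0.06, -0.028, -0.0005], "angular": [0, 0, -0.036], "hand": 0.7},
    {"linear": [-0.09, -0.042, -0.0005], "angular": [0, 0, -0.054], "hand": 0.7},
    {"linear": [-0.119, -0.055, -0.0005], "angular": [0, 0, -0.072], "hand": 0.7},
    {"linear": [-0.119, -0.055, -0.0005], "angular": [0, 0, -0.072], "hand": 0.7},
  ],
)

```text
clock: 4.85
ee_pos: [585.9, 55.9, 71.6]
orientation: [-3.141, 0.072, 2.855]
wrist_force: [1.7, -3.3, 3.2]
gripper_width: 79.8
finger_force: 8.0
```

Emit:
arm_command(
  steps=[
    {"linear": [0, 0, 0], "angular": [0, 0, 0], "hand": 0.7},
    {"linear": [0, 0, 0], "angular": [0, 0, 0], "hand": 0.7},
    {"linear": [0, 0, 0], "angular": [0, 0, 0], "hand": 0.7},
  ],
)

```text
clock: 5.15
ee_pos: [585.1, 57.0, 71.6]
orientation: [-3.141, 0.071, 2.855]
wrist_force: [1.2, -2.9, 2.8]
gripper_width: 79.9
finger_force: 8.0
```

```bash
python3 - <<'E'
from chk import *
c=capture("top");pickle.dump(c,open('t2.pkl','wb'))
w=capture("wrist");st=state();print(st["ee_pos"],st["clock"],st["wrist_force"],st["gripper_width"],st["finger_force"])
print(S.loc(st["ee_pos"]))
for x in(-25,-16):
  goto(st,onplate(x,0,3.2),tool(np.pi))
a=cv2.resize(w["frame"][150:400,200:460],None,fx=3,fy=2.4,interpolation=cv2.INTER_CUBIC)[:600]
cv2.imwrite('pics/w4.png',a[:,:,::-1])
E
```

```text
[585.05171629  57.04867     71.53859679] 5.25 [ 2.15748452 -2.95427809  2.75266332] 79.84324461526245 8.000581562519073
[[-40.54953622  -0.14488823  71.53859679]]
lin [-0.0384, 0.0004, -0.0005] ang [-0.0002, 0.0004, -0.0001] tgt [599.8  52.9  72.8] mm 15.0
lin [-0.061, 0.0004, -0.0005] ang [-0.0002, 0.0004, -0.0001] tgt [608.4  50.3  73.5] mm 24.0
```

View pics/w4.png

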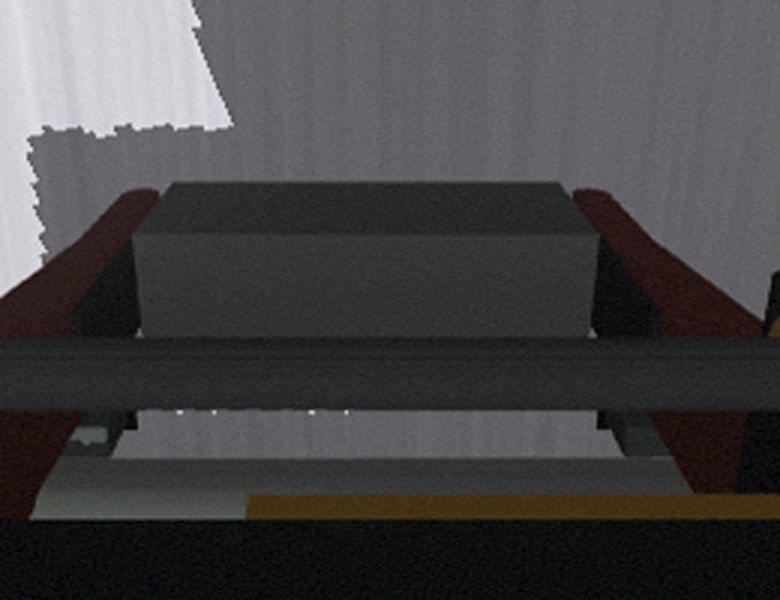

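The crop shows the chock gripped square, centred between the tabs (at about u 110 and 630) and parallel to the roller. Sliding up the slope.

Emit:
arm_command(
  steps=[
    {"linear": [-0.015, 0, -0.0003], "angular": [0, 0, 0], "hand": 0.7},
    {"linear": [-0.03, 0, -0.0003], "angular": [0, 0, 0], "hand": 0.7},
    {"linear": [-0.045, 0, -0.0003], "angular": [0, 0, 0], "hand": 0.7},
    {"linear": [-0.05, 0, -0.0003], "angular": [0, 0, 0], "hand": 0.7},
    {"linear": [-0.05, 0, -0.0003], "angular": [0, 0, 0], "hand": 0.7},
  ],
)

```text
clock: 5.75
ee_pos: [602.2, 51.9, 72.5]
orientation: [-3.14, 0.067, 2.856]
wrist_force: [-5.0, 1.4, 6.0]
gripper_width: 79.8
finger_force: 8.0
```

Emit:
arm_command(
  steps=[
    {"linear": [-0.002, 0, 0], "angular": [0, 0, 0], "hand": 0.7},
    {"linear": [-0.004, 0, 0], "angular": [0, 0, 0], "hand": 0.7},
    {"linear": [-0.006, 0, 0], "angular": [0, 0, 0], "hand": 0.7},
    {"linear": [-0.006, 0, 0], "angular": [0, 0, 0], "hand": 0.7},
    {"linear": [-0.006, 0, 0], "angular": [0, 0, 0], "hand": 0.7},
  ],
)

```text
clock: 6.25
ee_pos: [604.1, 51.3, 72.7]
orientation: [-3.14, 0.066, 2.856]
wrist_force: [-6.5, 1.8, 6.3]
gripper_width: 79.8
finger_force: 8.0
```

```bash
cat > look.py <<'E'
from chk import *
st=state();print(st["clock"],st["ee_pos"],S.loc(st["ee_pos"]),"F stage",S.R.T@st["wrist_force"],st["gripper_width"],st["orientation"])
d=pickle.load(open('c0.pkl','rb'))
c=capture("scene");g=[cv2.cvtColor(x["frame"],cv2.COLOR_RGB2GRAY).astype(np.float32) for x in(d["scene"],c)]
a=d["scene"]
# roller shift: uphill edge strip of the roller in scene camera, phase correlation
P=proj(a,[onplate(47+dx,y,h) for dx in(5,40) for y in(-70,70) for h in(10,72)]);u0,v0=P.min(0).astype(int);u1,v1=P.max(0).astype(int)
s=[x[v0:v1,u0:u1] for x in g];print("shift px",cv2.phaseCorrelate(s[0],s[1],cv2.createHanningWindow(s[0].shape[::-1],cv2.CV_32F)))
j=proj(a,[onplate(47,0,35),onplate(57,0,35)]);print("px per 10mm",(j[1]-j[0]).round(2))
pickle.dump(c,open('sc.pkl','wb'))
x=np.hstack([cv2.resize(i["frame"][150:270,270:420],None,fx=2.6,fy=2.6*1.9,interpolation=cv2.INTER_CUBIC) for i in(a,c)]);cv2.imwrite('pics/cmp.png',x[:600,:,::-1])
E
python3 look.py
```

```text
6.25 [604.08426608  51.33399647  72.65148615] [[-20.67789943  -0.2610625   72.65148615]] F stage [-6.80294671 -0.07988345  6.29855231] 79.77633496975375 [-3.14012365  0.06617334  2.85561226]
shift px ((0.22485601961027157, -0.3792873279231834), 0.3208568350722392)
px per 10mm [1.77 3.12]
```

Emit:
arm_command(
  steps=[
    {"linear": [0, 0, -0.0015], "angular": [0, 0, 0], "hand": 0.7},
    {"linear": [0, 0, -0.003], "angular": [0, 0, 0], "hand": 0.7},
    {"linear": [0, 0, -0.003], "angular": [0, 0, 0], "hand": 0.7},
  ],
)

```text
clock: 6.6
ee_pos: [605.9, 50.8, 73.8]
orientation: [-3.141, 0.07, 2.856]
wrist_force: [-0.2, -0.6, -4.8]
gripper_width: 79.6
finger_force: 8.0
```

```bash
python3 look.py
```

```text
6.6 [605.92815831  50.76464298  73.784817  ] [[-18.7482858   -0.28739037  73.784817  ]] F stage [ 0.00723493 -0.59438337 -4.79358724] 79.5804591853929 [-3.14066408  0.06977     2.85575804]
shift px ((-0.15566003698251052, -0.11015366577662888), 0.40285199383894604)
px per 10mm [1.77 3.12]
```

View pics/cmp.png

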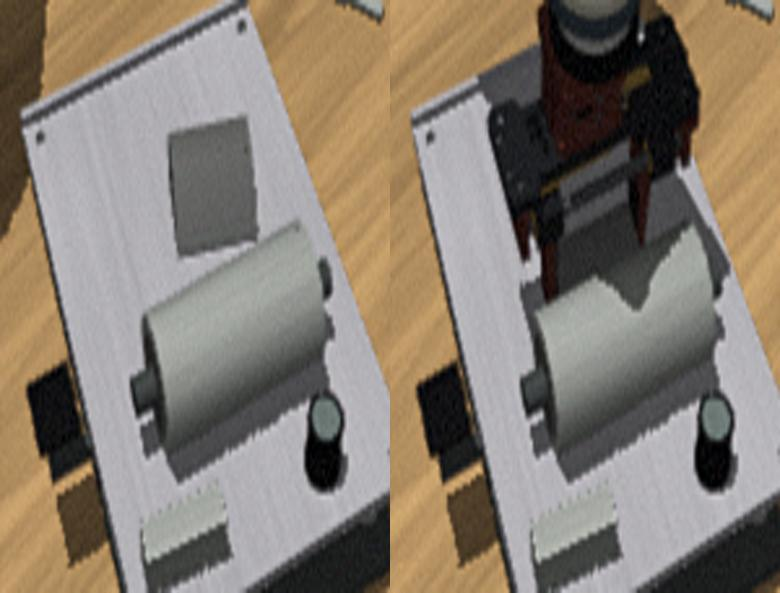

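The comparison shows the roller unmoved, with the chock now just short of it. The forces say the chock is carried, barely off the plate. Next a few mm uphill, then back down.

Emit:
arm_command(
  steps=[
    {"linear": [-0.002, 0, 0.0005], "angular": [0, 0, 0], "hand": 0.7},
    {"linear": [-0.005, 0, 0.001], "angular": [0, 0, 0], "hand": 0.7},
    {"linear": [-0.0075, 0, 0.001], "angular": [0, 0, 0], "hand": 0.7},
    {"linear": [-0.01, 0, 0.001], "angular": [0, 0, 0], "hand": 0.7},
    {"linear": [-0.01, 0, 0.001], "angular": [0, 0, 0], "hand": 0.7},
  ],
)

```text
clock: 7.15
ee_pos: [610.0, 49.4, 74.1]
orientation: [-3.141, 0.07, 2.856]
wrist_force: [-0.7, 0.3, -4.4]
gripper_width: 79.8
finger_force: 8.0
```

```bash
python3 look.py; python3 - <<'E'
from chk import *
w=capture("wrist");cv2.imwrite('pics/w5.png',cv2.resize(w["frame"][270:380,210:450],None,fx=3.3,fy=5,interpolation=cv2.INTER_CUBIC)[:,:,::-1])
E
```

```text
7.15 [610.03215511  49.40825779  74.06334078] [[-14.42835597  -0.43153207  74.06334078]] F stage [-0.7061879   0.05749186 -4.37195349] 79.84752836812422 [-3.14073734  0.07016909  2.85555386]
shift px ((0.3641036699786788, -0.5776665489195167), 0.4744301488002141)
px per 10mm [1.77 3.12]
```

View pics/w5.png

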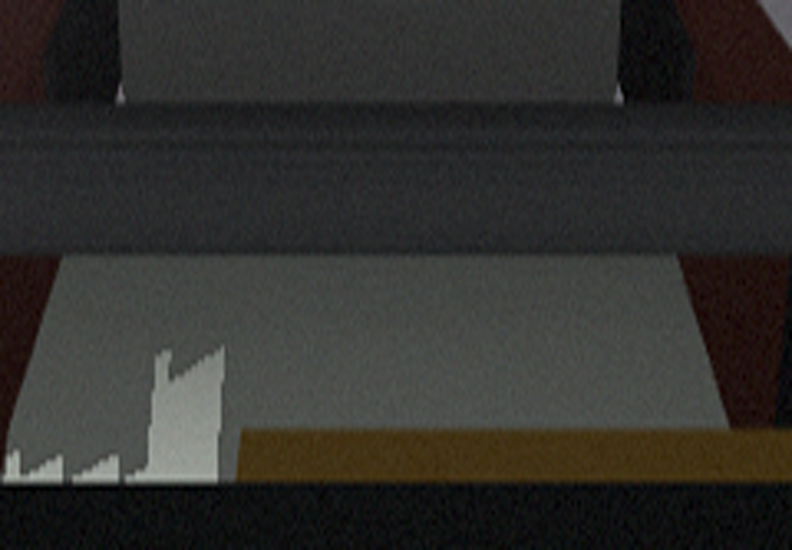

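The wrist view only shows the roller's top beyond the crossbar, which isn't decisive. I'll track the roller's unshaded end in the fixed cameras instead.

```bash
cat > trk.py <<'E'
from chk import *
st=state();print(st["clock"],S.loc(st["ee_pos"]).round(1),"F stage",(S.R.T@st["wrist_force"]).round(2),st["gripper_width"].round(1))
d=pickle.load(open('c0.pkl','rb'))
for n in("scene","top"):
    a=d[n];c=capture(n);j=proj(a,[onplate(47,-88,35),onplate(57,-88,35)]);e=j[1]-j[0]
    for nm,y,half in(("R end",-80,11),("chk lip/plate",None,9)):
        p=(j[0] if y else proj(a,onplate(150,-120,0))[0]).astype(int)
        q=[cv2.cvtColor(x["frame"],cv2.COLOR_RGB2GRAY)[p[1]-half:p[1]+half,p[0]-half:p[0]+half].astype(np.float32) for x in(a,c)]
        M=np.eye(2,3,dtype=np.float32)
        try:
            cc,M=cv2.findTransformECC(q[0],q[1],M,cv2.MOTION_TRANSLATION,(3,200,1e-5),None,1);sh=M[:,2];print(n,nm,"cc",round(cc,3),"px",sh,"mm uphill",(sh@e/(e@e)*10).round(2))
        except cv2.error as x: print(n,nm,"ecc fail")
E
python3 trk.py
```

```text
Traceback (most recent call last):
  File "trk.py", line 2, in <module>
    st=state();print(st["clock"],S.loc(st["ee_pos"]).round(1),"F stage",(S.R.T@st["wrist_force"]).round(2),st["gripper_width"].round(1))
                                                                                                           ^^^^^^^^^^^^^^^^^^^^^^^^^
AttributeError: 'float' object has no attribute 'round'
```

Emit:
arm_command(
  steps=[
    {"linear": [-0.003, 0, 0.001], "angular": [0, 0, 0], "hand": 0.7},
    {"linear": [-0.005, 0, 0.001], "angular": [0, 0, 0], "hand": 0.7},
    {"linear": [-0.005, 0, 0.001], "angular": [0, 0, 0], "hand": 0.7},
    {"linear": [-0.005, 0, 0.001], "angular": [0, 0, 0], "hand": 0.7},
  ],
)

```text
clock: 7.65
ee_pos: [612.3, 48.9, 74.0]
orientation: [-3.141, 0.071, 2.856]
wrist_force: [-0.7, 0.5, -4.3]
gripper_width: 79.9
finger_force: 8.0
```

```bash
python3 trk.py
```

```text
Traceback (most recent call last):
  File "trk.py", line 2, in <module>
    st=state();print(st["clock"],S.loc(st["ee_pos"]).round(1),"F stage",(S.R.T@st["wrist_force"]).round(2),st["gripper_width"].round(1))
                                                                                                           ^^^^^^^^^^^^^^^^^^^^^^^^^
AttributeError: 'float' object has no attribute 'round'
```

```bash
sed -i 's/st\["gripper_width"\].round(1)/st["gripper_width"]/' trk.py; python3 trk.py
```

```text
7.65 [[-12.1  -0.3  74. ]] F stage [-0.79  0.26 -4.33] 79.89754747921866
scene R end cc 0.982 px [0.3060579 0.730371 ] mm uphill 2.18
scene chk lip/plate cc 0.998 px [-0.02017368  0.02389719] mm uphill 0.04
top R end cc 0.836 px [ 0.6843403 -1.0884173] mm uphill 3.75
top chk lip/plate cc 0.989 px [ 0.011857  -0.0067983] mm uphill 0.03
```

The roller has moved about 2–3 mm uphill with roughly 0.8 N on the chock, so it bears on the chock and not the tabs. Setting the chock down on the plate and releasing.

Emit:
arm_command(
  steps=[
    {"linear": [0, 0, 0.001], "angular": [0, 0, 0], "hand": 0.7},
    {"linear": [0, 0, 0.0015], "angular": [0, 0, 0], "hand": 0.7},
    {"linear": [0, 0, 0.002], "angular": [0, 0, 0], "hand": 0.7},
    {"linear": [0, 0, 0.002], "angular": [0, 0, 0], "hand": 0.7},
    {"linear": [0, 0, 0.002], "angular": [0, 0, 0], "hand": 0.7},
  ],
)

```text
clock: 8.25
ee_pos: [612.3, 48.9, 73.3]
orientation: [-3.141, 0.071, 2.856]
wrist_force: [-0.7, -0.3, -2.2]
gripper_width: 80.1
finger_force: 8.0
```

```bash
python3 trk.py
```

```text
8.25 [[-12.1  -0.3  73.3]] F stage [-0.64 -0.47 -2.25] 80.05020057687578
scene R end cc 0.964 px [0.18302654 0.45860404] mm uphill 1.36
scene chk lip/plate cc 0.998 px [-0.0152425   0.02044446] mm uphill 0.03
top R end cc 0.831 px [ 0.6377761 -0.8108262] mm uphill 2.9
top chk lip/plate cc 0.988 px [ 0.01668489 -0.04299832] mm uphill 0.14
```

Emit:
arm_command(
  steps=[
    {"linear": [-0.002, 0, 0], "angular": [0, 0, 0], "hand": 0.7},
    {"linear": [-0.003, 0, 0.0003], "angular": [0, 0, 0], "hand": 0.7},
    {"linear": [-0.003, 0, 0.0006], "angular": [0, 0, 0], "hand": 0.7},
    {"linear": [-0.003, 0, 0.0006], "angular": [0, 0, 0], "hand": 0.7},
  ],
)

```text
clock: 8.75
ee_pos: [612.5, 48.9, 73.3]
orientation: [-3.141, 0.069, 2.856]
wrist_force: [-6.6, 2.1, 4.1]
gripper_width: 79.7
finger_force: 8.0
```

```bash
python3 trk.py
```

```text
8.75 [[-11.9  -0.3  73.3]] F stage [-6.94  0.1   4.06] 79.7452694304618
scene R end cc 0.964 px [0.1881216  0.43860036] mm uphill 1.32
scene chk lip/plate cc 0.998 px [-0.0284301   0.00580522] mm uphill -0.02
top R end cc 0.816 px [ 0.6230059  -0.73232234] mm uphill 2.66
top chk lip/plate cc 0.99 px [-0.02164231  0.02355236] mm uphill -0.09
```

On the plate it sticks by friction. I'll unload it, advance a further 1.5 mm for margin, then set it straight down.

Emit:
arm_command(
  steps=[
    {"linear": [0, 0, -0.0015], "angular": [0, 0, 0], "hand": 0.7},
    {"linear": [-0.0025, 0, -0.0015], "angular": [0, 0, 0], "hand": 0.7},
    {"linear": [-0.0025, 0, -0.0015], "angular": [0, 0, 0], "hand": 0.7},
    {"linear": [-0.0025, 0, -0.0007], "angular": [0, 0, 0], "hand": 0.7},
    {"linear": [-0.0025, 0, -0.0004], "angular": [0, 0, 0], "hand": 0.7},
  ],
)

```text
clock: 9.35
ee_pos: [614.7, 48.2, 73.5]
orientation: [-3.141, 0.071, 2.856]
wrist_force: [-0.3, 0.2, -0.4]
gripper_width: 79.9
finger_force: 8.0
```

```bash
python3 trk.py
```

```text
9.35 [[-9.6 -0.3 73.5]] F stage [-0.34  0.07 -0.41] 79.92140743237779
scene R end cc 0.978 px [0.5274307 1.3691627] mm uphill 4.04
scene chk lip/plate cc 0.998 px [-0.02089461  0.02458936] mm uphill 0.04
top R end cc 0.765 px [ 0.7872668 -1.4233546] mm uphill 4.82
top chk lip/plate cc 0.99 px [-0.02824836  0.00492519] mm uphill -0.04
```

Emit:
arm_command(
  steps=[
    {"linear": [0, 0, 0], "angular": [0, 0, 0], "hand": 0.9},
    {"linear": [0, 0, 0], "angular": [0, 0, 0], "hand": 1},
    {"linear": [0, 0, 0], "angular": [0, 0, 0], "hand": 1},
    {"linear": [0, 0, 0], "angular": [0, 0, 0], "hand": 1},
  ],
)

```text
clock: 9.85
ee_pos: [614.6, 48.3, 73.5]
orientation: [-3.141, 0.071, 2.856]
wrist_force: [-0.3, -0.7, 1.0]
gripper_width: 87.8
finger_force: 0.0
```

```bash
python3 trk.py
```

```text
9.85 [[-9.7 -0.2 73.5]] F stage [-0.1  -0.76  1.04] 87.80320966376685
scene R end cc 0.97 px [0.5007383 1.3101494] mm uphill 3.86
scene chk lip/plate cc 0.998 px [-0.02457016  0.00463549] mm uphill -0.02
top R end cc 0.823 px [ 0.805707  -1.5228019] mm uphill 5.12
top chk lip/plate cc 0.99 px [0.02693315 0.02728806] mm uphill -0.06
```

Emit:
arm_command(
  steps=[
    {"linear": [0, 0, -0.05], "angular": [0, 0, 0], "hand": 1},
    {"linear": [0, 0, -0.12], "angular": [0, 0, 0], "hand": 1},
    {"linear": [0, 0, -0.22], "angular": [0, 0, 0], "hand": 1},
    {"linear": [0, 0, -0.3], "angular": [0, 0, 0], "hand": 1},
    {"linear": [0, 0, -0.3], "angular": [0, 0, 0], "hand": 1},
  ],
)

```text
clock: 10.45
ee_pos: [609.0, 51.1, 197.9]
orientation: [3.139, 0.079, 2.855]
wrist_force: [-0.5, -0.4, 0.7]
gripper_width: 88.1
finger_force: 0.0
```

```bash
python3 trk.py; python3 - <<'E'
from chk import *
c=capture("top");hsv=cv2.cvtColor(c["frame"],cv2.COLOR_RGB2HSV)
d=pickle.load(open('c0.pkl','rb'))["scene"]
# pad in scene view
for n,cc,col in(("scene",d,None),):
    g=cv2.cvtColor(cc["frame"],cv2.COLOR_RGB2GRAY)
    u,v=proj(cc,onplate(17,-154,23))[0].astype(int);print("pred",u,v)
    for r in range(v-14,v+15,2):print(r,g[r,u-18:u+19:1].tolist())
st=state()
goto(st,onplate(17,-154,90),tool(np.pi/2))
goto(st,onplate(17,-154,90),tool(-np.pi/2))
E
```

```text
10.45 [[-15.9   0.9 197.9]] F stage [-0.33 -0.52  0.66] 88.0726553103041
scene R end cc 0.975 px [0.5591668 1.3065976] mm uphill 3.92
scene chk lip/plate cc 0.998 px [-0.01611572  0.01122471] mm uphill 0.01
top R end cc 0.75 px [ 1.1680194 -1.1628491] mm uphill 4.38
top chk lip/plate cc 0.99 px [0.01969517 0.0117784 ] mm uphill -0.02
pred 291 231
217 [150, 148, 152, 154, 159, 160, 162, 159, 161, 155, 153, 150, 149, 146, 144, 145, 147, 151, 146, 155, 147, 90, 37, 108, 180, 175, 183, 179, 178, 172, 177, 182, 175, 172, 178, 174, 177]
219 [160, 159, 158, 159, 161, 155, 154, 149, 149, 151, 143, 147, 145, 144, 144, 148, 147, 152, 152, 154, 153, 144, 89, 51, 126, 184, 177, 181, 175, 176, 174, 179, 176, 171, 176, 177, 176]
221 [159, 154, 157, 148, 151, 146, 153, 155, 145, 144, 146, 142, 150, 150, 151, 155, 154, 150, 152, 149, 146, 146, 133, 69, 65, 138, 181, 179, 175, 180, 174, 177, 175, 176, 175, 174, 179]
223 [149, 153, 152, 158, 153, 144, 140, 146, 146, 148, 151, 156, 150, 153, 149, 153, 149, 139, 144, 125, 76, 58, 55, 83, 41, 86, 157, 183, 176, 178, 182, 172, 176, 179, 177, 173, 173]
225
[... 1342 characters left out ...]
[144, 150, 147, 148, 147, 146, 144, 147, 153, 155, 156, 135, 36, 9, 31, 21, 15, 16, 20, 29, 28, 31, 28, 29, 28, 26, 30, 22, 23, 27, 19, 19, 35, 91, 176, 180, 181]
243 [144, 149, 144, 146, 148, 150, 150, 145, 146, 146, 148, 149, 148, 152, 148, 99, 29, 20, 28, 26, 28, 26, 27, 24, 25, 29, 20, 26, 43, 51, 84, 103, 74, 48, 102, 175, 178]
245 [140, 143, 146, 150, 144, 145, 145, 144, 147, 146, 145, 151, 162, 163, 177, 163, 84, 22, 23, 24, 21, 30, 49, 56, 81, 116, 141, 155, 166, 164, 165, 161, 136, 47, 28, 98, 173]
lin [-0.0688, -0.384, 0.0801] ang [-0.0002, 0.0002, 0.5] tgt [ 590.8 -105.   162.4] mm 159.0
lin [-0.0688, -0.384, 0.0801] ang [-0.0002, -0.0002, -0.5] tgt [ 590.8 -105.   162.4] mm 159.0
```

The pad's top face centre in the scene picture, near (291,232), matches the prediction of (291,231), so the pad is at about stage (19,-155). Moving over it with the fingers shut.

Emit:
arm_command(
  steps=[
    {"linear": [-0.07, -0.384, 0], "angular": [0, 0, 0.5], "hand": -1},
    {"linear": [-0.07, -0.384, 0], "angular": [0, 0, 0.5], "hand": -1},
    {"linear": [-0.07, -0.384, 0], "angular": [0, 0, 0.5], "hand": -1},
    {"linear": [-0.07, -0.384, 0], "angular": [0, 0, 0.5], "hand": -1},
    {"linear": [-0.07, -0.384, 0], "angular": [0, 0, 0.5], "hand": -1},
  ],
)

```text
clock: 11.1
ee_pos: [588.2, -106.6, 192.8]
orientation: [3.096, 0.05, 2.095]
wrist_force: [0.5, 0.9, -0.8]
gripper_width: 51.4
finger_force: 0.0
```

Emit:
arm_command(
  steps=[
    {"linear": [0, 0, 0], "angular": [0, 0, 0.26], "hand": -1},
    {"linear": [0, 0, 0], "angular": [0, 0, 0.26], "hand": -1},
    {"linear": [0, 0, 0], "angular": [0, 0, 0.26], "hand": -1},
    {"linear": [0, 0, 0], "angular": [0, 0, 0.26], "hand": -1},
    {"linear": [0, 0, 0], "angular": [0, 0, 0.26], "hand": -1},
  ],
)

```text
clock: 11.6
ee_pos: [588.5, -104.3, 192.8]
orientation: [3.075, 0.005, 1.349]
wrist_force: [-0.2, -0.6, 0.9]
gripper_width: 11.3
finger_force: 0.0
```

Emit:
arm_command(
  steps=[
    {"linear": [0, 0, 0], "angular": [0, 0, 0], "hand": -1},
    {"linear": [0, 0, 0], "angular": [0, 0, 0], "hand": -1},
    {"linear": [0, 0, 0], "angular": [0, 0, 0], "hand": -1},
  ],
)

```text
clock: 11.9
ee_pos: [589.3, -104.4, 194.2]
orientation: [3.072, 0.006, 1.358]
wrist_force: [-0.5, -1.2, -0.5]
gripper_width: 0.8
finger_force: 0.0
```

```bash
python3 trk.py; python3 - <<'E'
from chk import *
st=state()
for h in(40,23,4):goto(st,onplate(19,-155,h),tool(np.pi/2))
print(st["ee_pos"],st["gripper_width"])
d=pickle.load(open('c0.pkl','rb'))["scene"]
print(S.loc(cast(d,[[281,228.5],[296,224.5],[300,238],[286,241],[291,232.5]],*S.plane(23))).round(1))
E
```

```text
11.9 [[   9.  -153.9  194.2]] F stage [-0.2  -1.26 -0.49] 0.7655821639145184
scene R end cc 0.684 px [0.9046623 1.5472487] mm uphill 4.93
scene chk lip/plate cc 0.925 px [-0.18812431  0.18332617] mm uphill 0.23
top R end cc 0.669 px [-1.4749913  1.0372055] mm uphill -4.27
top chk lip/plate cc 0.491 px [-7.1505613 -2.768361 ] mm uphill 2.06
lin [-0.0029, 0.0026, 0.2058] ang [0.0001, 0.0002, 0.0231] tgt [ 595.8 -107.5  112.6] mm 82.0
lin [-0.0029, 0.0026, 0.2483] ang [0.0001, 0.0002, 0.0231] tgt [ 597.  -107.9   95.7] mm 99.0
lin [-0.0029, 0.0026, 0.2958] ang [0.0001, 0.0002, 0.0231] tgt [ 598.3 -108.2   76.7] mm 118.0
[ 589.53367896 -104.46595546  194.66361702] 0.7444265335372526
[[  -1.7 -175.1   94.3]
 [   0.5 -139.    94.5]
 [  41.  -142.5   97.3]
 [  36.8 -174.6   97. ]
 [  18.3 -156.9   95.7]]
```

Emit:
arm_command(
  steps=[
    {"linear": [-0.003, 0.003, 0.06], "angular": [0, 0, 0.023], "hand": -1},
    {"linear": [-0.003, 0.003, 0.12], "angular": [0, 0, 0.023], "hand": -1},
    {"linear": [-0.003, 0.003, 0.175], "angular": [0, 0, 0.023], "hand": -1},
    {"linear": [-0.003, 0.003, 0.205], "angular": [0, 0, 0.023], "hand": -1},
    {"linear": [-0.003, 0.003, 0.205], "angular": [0, 0, 0.023], "hand": -1},
  ],
)

```text
clock: 12.5
ee_pos: [595.1, -107.4, 111.7]
orientation: [3.074, 0.001, 1.284]
wrist_force: [-0.5, -0.3, -0.1]
gripper_width: 0.4
finger_force: 0.0
```

Emit:
arm_command(
  steps=[
    {"linear": [0, 0, 0.015], "angular": [0, 0, 0], "hand": -1},
    {"linear": [0, 0, 0.03], "angular": [0, 0, 0], "hand": -1},
    {"linear": [0, 0, 0.04], "angular": [0, 0, 0], "hand": -1},
    {"linear": [0, 0, 0.05], "angular": [0, 0, 0], "hand": -1},
    {"linear": [0, 0, 0.05], "angular": [0, 0, 0], "hand": -1},
  ],
)

```text
clock: 13.0
ee_pos: [597.6, -108.0, 93.2]
orientation: [3.071, 0.001, 1.283]
wrist_force: [0.4, -0.2, 0.8]
gripper_width: 1.0
finger_force: 0.0
```

```bash
python3 - <<'E'
from chk import *
st=state();n,p=S.plane(0)
print(st["clock"],S.loc(st["ee_pos"]),"h",(st["ee_pos"]-p)@n,st["wrist_force"])
E
```

```text
13.0 [[  18.0299144  -154.9685215    93.23521649]] h 20.51839295466598 [ 0.40500328 -0.24799731  0.76042969]
```

Emit:
arm_command(
  steps=[
    {"linear": [0, 0, 0.006], "angular": [0, 0, 0], "hand": -1},
    {"linear": [0, 0, 0.012], "angular": [0, 0, 0], "hand": -1},
    {"linear": [0, 0, 0.018], "angular": [0, 0, 0], "hand": -1},
    {"linear": [0, 0, 0.024], "angular": [0, 0, 0], "hand": -1},
    {"linear": [0, 0, 0.03], "angular": [0, 0, 0], "hand": -1},
  ],
)

```text
clock: 13.5
ee_pos: [598.5, -108.3, 81.3]
orientation: [3.07, 0.0, 1.283]
wrist_force: [0.4, -0.1, 2.6]
gripper_width: 0.6
finger_force: 1.4
```

Emit:
arm_command(
  steps=[
    {"linear": [0, 0, 0.0025], "angular": [0, 0, 0], "hand": -1},
    {"linear": [0, 0, 0.005], "angular": [0, 0, 0], "hand": -1},
    {"linear": [0, 0, 0.0075], "angular": [0, 0, 0], "hand": -1},
    {"linear": [0, 0, 0.0075], "angular": [0, 0, 0], "hand": -1},
  ],
)

```text
clock: 13.9
ee_pos: [598.6, -108.3, 78.3]
orientation: [3.071, 0.001, 1.283]
wrist_force: [0.7, 0.5, 1.1]
gripper_width: 0.3
finger_force: 0.5
```

```bash
cat > hh.py <<'E'
from chk import *
st=state();n,p=S.plane(0)
print(st["clock"],S.loc(st["ee_pos"]),"h",(st["ee_pos"]-p)@n,st["wrist_force"])
E
python3 hh.py
```

```text
13.9 [[  19.06914536 -154.99175859   78.29109376]] h 5.53818160369356 [0.70661205 0.54760348 1.1208731 ]
```

Emit:
arm_command(
  steps=[
    {"linear": [0, 0, 0.002], "angular": [0, 0, 0], "hand": -1},
    {"linear": [0, 0, 0.004], "angular": [0, 0, 0], "hand": -1},
    {"linear": [0, 0, 0.006], "angular": [0, 0, 0], "hand": -1},
    {"linear": [0, 0, 0.006], "angular": [0, 0, 0], "hand": -1},
  ],
)

```text
clock: 14.3
ee_pos: [598.7, -108.4, 77.8]
orientation: [3.071, 0.001, 1.283]
wrist_force: [-5.2, 1.1, 19.4]
gripper_width: 0.3
finger_force: 9.9
```

```bash
python3 hh.py
```

```text
14.3 [[  19.19306723 -155.06360645   77.8004108 ]] h 5.040032880862934 [-5.19767838  1.09808207 19.35790232]
```

At the hard stop: 19 N at h = 5.0 mm, which is 23 − 18. Retracting and checking.

Emit:
arm_command(
  steps=[
    {"linear": [0, 0, -0.03], "angular": [0, 0, 0], "hand": -1},
    {"linear": [0, 0, -0.1], "angular": [0, 0, 0], "hand": -1},
    {"linear": [0, 0, -0.2], "angular": [0, 0, 0], "hand": -1},
    {"linear": [0, 0, -0.3], "angular": [0, 0, 0], "hand": -1},
    {"linear": [0, 0, -0.3], "angular": [0, 0, 0], "hand": -1},
  ],
)

```text
clock: 14.8
ee_pos: [593.3, -106.4, 201.3]
orientation: [3.062, -0.0, 1.283]
wrist_force: [0.6, 0.7, -0.6]
gripper_width: 0.1
finger_force: 0.0
```

Emit:
arm_command(
  steps=[
    {"linear": [0.6, 0, 0], "angular": [0, 0, 0], "hand": -1},
    {"linear": [-0.6, 0, 0], "angular": [0, 0, 0], "hand": -1},
    {"linear": [-0.6, 0, 0], "angular": [0, 0, 0], "hand": -1},
    {"linear": [-0.6, 0, 0], "angular": [0, 0, 0], "hand": -1},
    {"linear": [-0.6, 0, 0], "angular": [0, 0, 0], "hand": -1},
  ],
)

```text
clock: 15.3
ee_pos: [547.1, -250.3, 195.0]
orientation: [3.072, 0.0, 1.285]
wrist_force: [0.8, 0.4, 0.5]
gripper_width: 0.5
finger_force: 0.0
```

```bash
python3 trk.py; python3 hh.py; python3 look.py
```

```text
15.3 [[   9.7 -305.7  195. ]] F stage [0.65 0.65 0.52] 0.5047501090928217
scene R end cc 0.976 px [0.59161276 1.3371782 ] mm uphill 4.04
scene chk lip/plate cc 0.998 px [-0.02152807  0.02824664] mm uphill 0.04
top R end cc 0.898 px [ 0.30947667 -1.1867292 ] mm uphill 3.72
top chk lip/plate cc 0.991 px [0.02523816 0.01051989] mm uphill -0.01
15.4 [[   9.78260733 -309.78764256  195.03830278]] h 122.64900365307798 [0.29493521 0.65353418 0.25136335]
15.4 [ 546.03144828 -254.22191754  195.03830278] [[   9.78260733 -309.78764256  195.03830278]] F stage [0.09869036 0.71017879 0.25136335] 0.5875152291608609 [3.07174224e+00 1.50693679e-03 1.27842269e+00]
shift px ((-0.02520431708945381, 0.9821679510289059), 0.8527495178083578)
px per 10mm [1.77 3.12]
```

View pics/cmp.png

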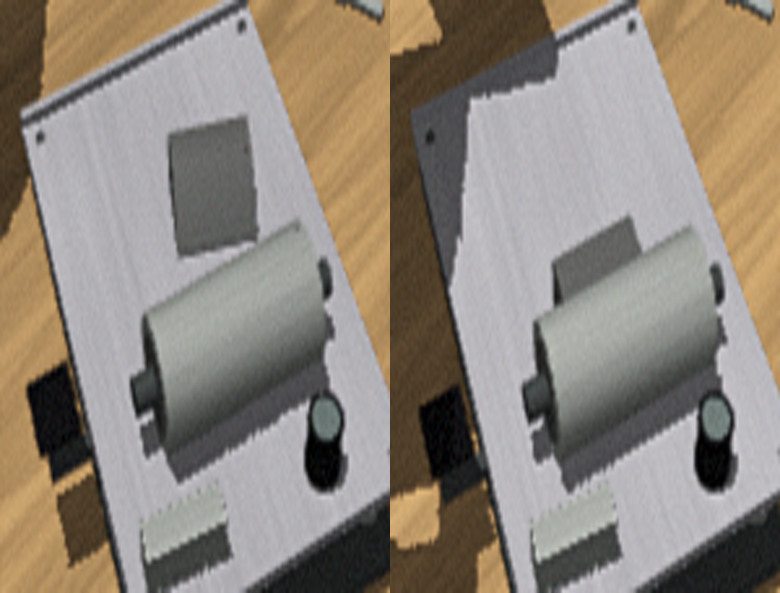

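The picture shows the pad sunk (at about (445,432)), the roller steady 4 mm above its start and resting on the chock, and the bystanders in place. Handing in.

```bash
python3 -c "
from workcell import *
print(finish_job())"
```

```text
the job is handed in; nothing more can be done
None
```

The job is handed in: the stop is pressed down to its end, the roller rests still on the chock about 4 mm uphill of its start (limit 15 mm), and the nearby bystanders look undisturbed; the hand-in returned no verdict.

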